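# Shut the vacuum chamber and close its vent valve

### The job

The specimens are in the vacuum chamber. Lower its clear lid gently until it lies fully shut, while the vent valve is still open; then push the red lever clockwise to its closed stop and lean on it there for a moment with a firm push of about 15 N, never as hard as 45 N, so that the valve seals. Leave lid and lever closed, the specimens inside, and the bottle, mouse and box where they are.

Things in the scene. Friction and masses are not known exactly. Their poses are not given: they have to be found in the camera images.
- chamber: White open-topped chamber, fixed: 160 (x) by 180 (y) by 80 mm high, walls and floor 10 mm. Origin: centre of its underside; z up, x towards the lid's hinge. A vent pipe (radius 11 mm, 50 mm up) runs out along -y, through the valve 170 mm from the centre, to a brass filter ending 250 mm out. A dial gauge 54 mm wide, 65 mm high sits beside the +y side.
- lid (a joint): Angle of the clear lid with blue rim (164 x 180 x 10 mm, 350 g): 0 = flat on the chamber, fully shut; grows as it opens, to 1.6 (about upright). It starts at 1.1 to 1.5. The stiff hinge keeps the lid at any angle; pushing it down takes 1 to 3 N at its free edge. Lowering it faster than 2.5 rad/s counts as slamming.
- lid_hinge (a point): Middle of the lid's hinge line, on the far (+x) rim of the chamber, 88 mm from the chamber's centre and 81 mm above the bench. The hinge line runs along the chamber's y; the lid's underside passes through it.
- lid_edge (a point): Middle of the lid's free edge, on its outer (upper when shut) face: 164 mm from the hinge line along the lid and 10 mm out from the underside. It turns with the lid: x from the edge to the hinge, y along the edge, z out of the outer face.
- vent_valve: Round brass quarter-turn valve fixed in the vent pipe, with its stem and red lever. Origin on the stem's axis, 34 mm above the bench. Its stops stand up to 0.17 rad off the pipe's direction, either way: at the open stop the lever points along this body's -y, at the closed stop along its -x. A push of 45 N or more harms it.
- valve_lever (a joint): Angle of the red lever, turning clockwise seen from above: 0 = open stop (about along the pipe, away from the chamber), 1.571 = closed stop (about across the pipe, towards the robot side). It starts at 0 to 0.3. It has steady friction: about 5 N at 100 mm from the axis to turn, and stays where it is left; the stop is hard.
- valve_axis (a point): Point on the lever's turning axis (vertical), at mid-height of the lever, 105 mm above the bench.
- lever_tip (a point): Middle of the free end of the red lever, 130 mm from the axis at the lever's mid-height; -y of this point is outward along the lever, x is its side that trails when it is closed (push on the face at +x). The lever is 20 mm wide and 14 mm high, free all round beyond 25 mm from the axis.
- specimen_a: Black resin specimen disc, 40 mm across, 25 mm high, standing loose on the chamber's floor. Origin: centre of its underside.
- specimen_b: A second such disc beside it.
- resin_bottle: Amber bottle, 64 mm across, 150 mm high, standing to the chamber's +y side. Origin: centre of its underside. To be left alone (moving it 30 mm counts as disturbed).
- mouse: Black computer mouse, 105 x 58 x 35 mm, on the bench on the robot's side of the lever. Origin: centre of its underside. Leave alone (30 mm).
- specimen_box: Cardboard box with white lid, 60 x 90 x 37 mm, on the bench on the far side of the lever. Origin: centre of its underside. Leave alone (30 mm).

How it is judged:
By the outcome, as a careful person would: the job done as asked, in the order asked, and still so for the second after the job is handed in, with the robot touching nothing.
It also fails if it takes over 58 s, if anything falls off the work surface, if the arm or the gripper's body presses on something with over 40 N, if the wrist force passes 120 N, or if a joint passes its speed limit or range.

### The arm

A 6-joint arm with a two-finger parallel gripper is mounted at the origin on the work surface. World frame = base frame: x ahead of the robot, y to its left, z up, the work surface at z = 0. Lengths are in mm, angles in degrees, forces in N, time in s.
With the tool pointing down it reaches from about 300 to 850 mm from the base axis. Payload 4.2 kg.
Tool frame: the origin (TCP) lies midway between the tips of the shut fingers; the grasp point (between the pads) lies 19 mm behind it; z points along the fingers, y is the direction in which the jaws open and shut (so a half turn about z gives the same grasp; the last joint's range is limited). The gripper opens to 91 mm and grips with 3 to 60 N. Pads are 32 mm wide; open, the fingers measure 118 mm over their backs; the gripper's body (76 mm by 178 mm) begins 60 mm behind the grasp point.
Start: joints at [-66.52, 18.312, 89.639, -0, 72.044, -1.146], TCP at [239.601, -522.718, 213.976] pointing down, gripper open.
Joint ranges: [-177.97, 177.97], [-48.28, 115.42], [12.27, 149.76], [-77.06, 257.06], [2.81, 150.46], [-146.56, 146.56]. Speed limits (degrees/s): [147.25, 147.25, 180, 180, 180, 180].

### API

Orientations are given as [roll, pitch, yaw] about the fixed x, y, z axes, in that order (R = Rz(yaw) Ry(pitch) Rx(roll)).
In Python, from workcell import env gives the robot as it stands.
- The arm moves only by the shell command python3 -m jog 'ROWS' [FORCE]. ROWS is JSON, a list of rows, each an object of numbers: "dx", "dy", "dz": the shift along the world's x, y, z in m; "wx", "wy", "wz": the turn, a rotation vector about the world's x, y, z in rad; "grip": the gripper's target within -1 to 1 (shut at 1, half-way at 0, fully open at -1). In form: [{"dx": .., "dy": .., "dz": .., "wx": .., "wy": .., "wz": .., "grip": ..}, ...]. A call has 1 to 10 rows; each row shifts and turns the commanded pose from where the row before left it; what a row does not reach is not made up. A row lasts 1/10 s, in which the tool goes at most 50 mm and 8.59 degrees, less where a joint would pass 70% of its speed; a pose out of reach is approached as far as the arm can. A call with a gripper value outside its range is refused whole. The fingers move at their own pace and stop on an object; FORCE is the grip in N (left out, the last holds). Time passes only in rows, so rows that do not move let the fingers close. It gives the time, the measured TCP pose, the force and the opening at its end, in the units of the state.
- env.state(): the state, without advancing time (a new reading comes with each control period).
- env.grab_frame(name): name is "scene" or "top"; returns the picture (480x640x3 uint8, red, green, blue); there is no depth.
- env.get_calibration(name): a dict with "fx", "fy", "cx", "cy" (pixels), "R" (3x3) and "t" (3): a world point X has camera coordinates R X + t. Camera axes: x right, y down, z forward; pixel columns grow to the right and rows downward; lengths in mm; the calibration is good to about 2 mm. A picture is of the moment at which its call begins. get_calibration takes no time and is no camera call.
- env.job_done(): hands the job in, once; it reports no verdict.
The state is a dict: "time_s": time; "qpos": joint angles; "qvel": joint speeds; "effort": joint torques, N m; "ee_pos": TCP position; "ee_rot": TCP orientation; "force": force on the tool from outside, world axes, zero at the start; "torque": the same for the moment, N m; "gripper_width": finger opening in mm.
Only numpy, scipy, OpenCV 4.12 (cv2) and the standard library are available. Lean on these libraries where they do the work, as an engineer would, in place of code of your own. Each camera call takes 0.05 s, during which the arm holds its last target. There are 200 camera calls.

## Working session

There is one attempt and no reset: what is moved stays moved. The work goes in short steps, Python scripts to look and compute and a shell command to move; the robot and the scene stay as the last step left them, time stands still between calls to the robot, and variables do not carry over. Pictures are saved under pics/ and viewed, about 8 in all and at most 12, crops included, and the job is handed in when it is done.

```bash
mkdir -p pics; ls
python3 - <<'E'
from workcell import env
import cv2
for n in("scene","top"):
    cv2.imwrite(f"pics/{n}0.png",env.grab_frame(n)[:,:,::-1]); c=env.get_calibration(n)
    print(n,c)
print(env.state())
E
```

```text
pics
scene {'fx': 437.4671029878949, 'fy': 437.4671029878949, 'cx': 322.4922028593541, 'cy': 239.96351587849568, 'R': array([[-0.74665641,  0.66515777, -0.00832712],
       [ 0.58853639,  0.65470892, -0.47432177],
       [-0.31004697, -0.35905621, -0.88031217]]), 't': array([ 366.70606818, -326.66648816, 1207.09112261])}
top {'fx': 595.0247434035898, 'fy': 595.0247434035898, 'cx': 321.95584964957555, 'cy': 249.11189646972372, 'R': array([[ 0.02035479, -0.99977761,  0.00551562],
       [-0.98128504, -0.02103426, -0.19140855],
       [ 0.191482  , -0.00151632, -0.98149495]]), 't': array([ 43.25298176, 559.27305365, 999.54616248])}
{'time_s': 0.1, 'qpos': array([-6.65190731e+01,  1.83479604e+01,  8.96992687e+01, -7.36862288e-04,
        7.20455253e+01, -1.14420194e+00]), 'qvel': array([-0.08248437, -0.14274088, -0.11518661, -0.07803446,  0.06660959,
       -0.02624717]), 'effort': array([ 3.86182792e-04, -4.13329840e+01, -2.32508701e+01,  7.28793768e-02,
        4.22828633e-02, -6.19619436e-05]), 'ee_pos': array([ 239.41994442, -522.27783103,  213.20554508]), 'ee_rot': array([-1.79907250e+02, -1.15172148e-03,  2.46253556e+01]), 'force': array([-0.50021913,  0.20356455,  0.39350706]), 'torque': array([-0.00077437, -0.0220749 , -0.00224664]), 'gripper_width': 91.05199006775234}
```

View pics/scene0.png

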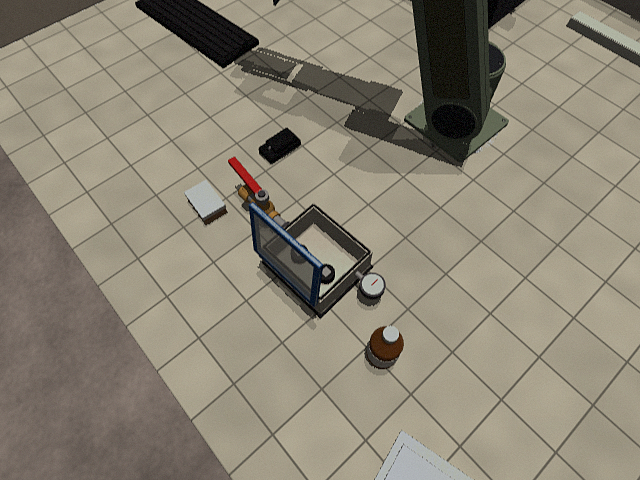

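View pics/top0.png

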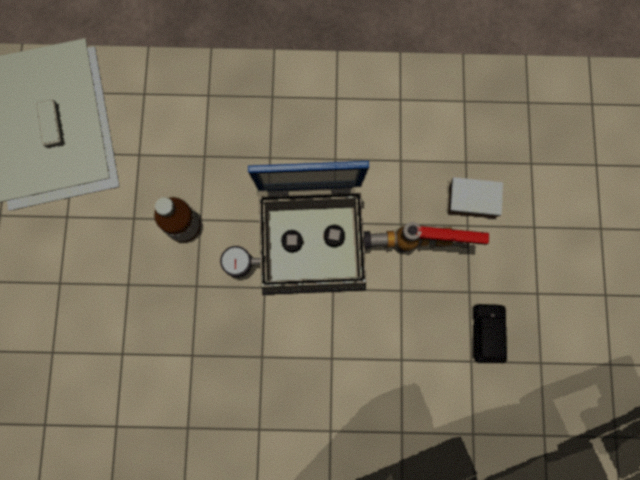

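The scene view shows the lid open and tilted towards +x, with the lever roughly along -y. In the top view the chamber is at about (262–363, 195–290), the lever runs from (412,232) to (488,238), and the lid's blue rim edge is at about row 165. The box is at (477,197) and the mouse at (490,333). Next I'll measure these.

```bash
cat > h.py <<'E'
import numpy as np, cv2
from workcell import env
def ray(n,p):
    c=env.get_calibration(n);R=np.array(c["R"]);t=np.array(c["t"])
    return -R.T@t, R.T@np.array([(p[0]-c["cx"])/c["fx"],(p[1]-c["cy"])/c["fy"],1])
def onz(n,p,z):
    o,d=ray(n,p); return o+d*(z-o[2])/d[2]
def tri(ps,pt):
    A=[];b=[]
    for n,p in(("scene",ps),("top",pt)):
        o,d=ray(n,p);d=d/np.linalg.norm(d);M=np.eye(3)-np.outer(d,d);A.append(M);b.append(M@o)
    X=np.linalg.lstsq(np.vstack(A),np.hstack(b),rcond=None)[0]
    return X,np.linalg.norm(np.vstack(A)@X-np.hstack(b))
def red(im):
    h=cv2.cvtColor(im,cv2.COLOR_RGB2HSV);return cv2.inRange(h,(0,170,90),(6,255,255))|cv2.inRange(h,(174,170,90),(180,255,255))
def blue(im): return cv2.inRange(cv2.cvtColor(im,cv2.COLOR_RGB2HSV),(100,90,40),(125,255,255))
def big(m): return max(cv2.findContours(m,0,1)[0],key=cv2.contourArea)
E
python3 - <<'E'
from h import *
np.set_printoptions(precision=1,suppress=True)
for n in("scene","top"):
    im=cv2.imread(f"pics/{n}0.png")[:,:,::-1]
    c=big(red(im));b=cv2.boxPoints(cv2.minAreaRect(c));print(n,"red",cv2.contourArea(c));
    for p in b: print(p,onz(n,p,112)[:2],onz(n,p,105)[:2])
    cb=big(blue(im));q=cv2.approxPolyDP(cv2.convexHull(cb),4,True)[:,0];print("blue",q.tolist())
for p in((262,196),(362,195),(364,287),(262,288)): print("chamber",onz("top",p,80))
for p in((412,231),): print("stem",onz("top",p,115))
a=cv2.imread("pics/scene0.png")[140:320,170:410];b=cv2.imread("pics/top0.png")[150:310,240:500]
cv2.imwrite("pics/z.png",np.vstack([cv2.copyMakeBorder(cv2.resize(x,None,fx=s,fy=s,interpolation=2),0,0,0,780-int(x.shape[1]*s),0) for x,s in((a,1.6),(b,1.9))][:0]+[cv2.resize(b,(780,480),interpolation=cv2.INTER_CUBIC)]))
cv2.imwrite("pics/s.png",cv2.resize(a,(780,585),interpolation=cv2.INTER_CUBIC))
E
```

```text
scene red 290.5
[227.3 160.4] [ 583.6 -224.6] [ 581.3 -230.1]
[233.5 155.2] [ 564.  -227.2] [ 561.6 -232.8]
[261.2 188.5] [ 573.8 -110.1] [ 571.4 -114.6]
[255.  193.6] [ 592.4 -108.3] [ 590.2 -112.8]
blue [[249, 204], [258, 206], [322, 265], [318, 268], [253, 214]]
top red 634.0
[419.2 236.5] [ 572.  -107.9] [ 573.6 -109.1]
[420.3 225.7] [ 590.7 -110. ] [ 592.4 -111.1]
[488.7 232.7] [ 581.1 -225. ] [ 582.7 -227. ]
[487.6 243.5] [ 562.4 -222.5] [ 563.9 -224.5]
blue [[368, 165], [249, 172], [323, 163]]
chamber [645.9 162.1  80. ]
chamber [651.5 -13.4  80. ]
chamber [488.9 -18.1  80. ]
chamber [483.5 155.7  80. ]
stem [580.5 -95.3 115. ]
```

View pics/z.png

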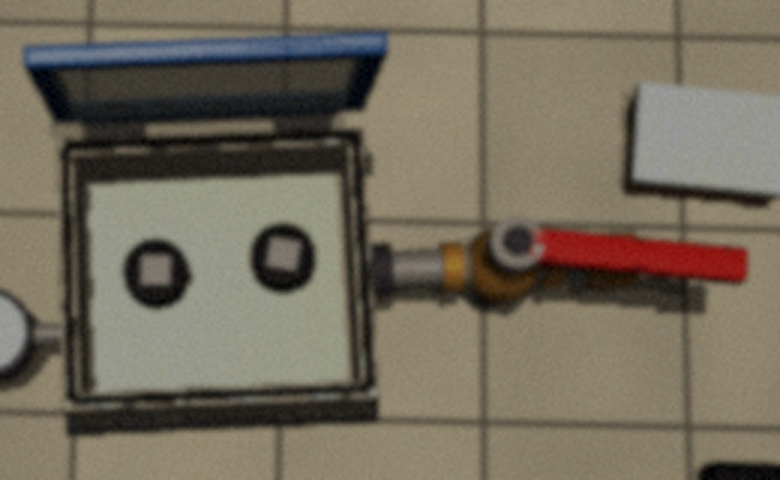

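View pics/s.png

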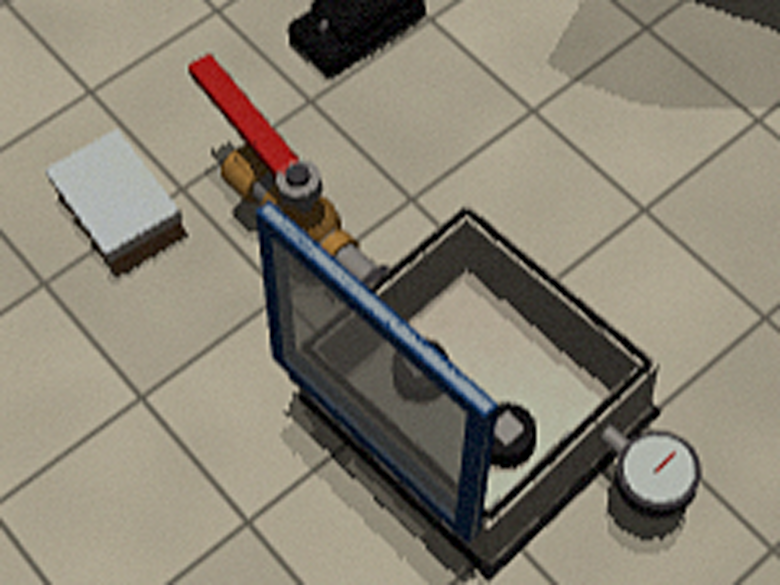

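The crops show the lid's free edge from crop (26,48) to (386,35) in the top view and from (262,205) to (492,408) in the scene view. The lever stem is at top-crop (518,240), and both discs are inside the chamber.

Run:
```python
from h import *
np.set_printoptions(precision=1,suppress=True)
T=lambda x,y:(240+x/3,150+y/3); S=lambda x,y:(170+x/3.25,140+y/3.25)
P,e=tri(S(262,208),T(386,38));print(P,e)
Q,e=tri(S(494,408),T(27,50));print(Q,e)
ch=[onz("top",T(*p),80) for p in((64,143),(360,132),(373,390),(70,400))]
for c in ch: print(c)
C=np.mean(ch,0);print("centre",C);M=(P+Q)/2
h=C[:2]+88*np.array([np.cos(.03),np.sin(.03)]);print("hinge",h,"edge",M,"theta",np.degrees(np.arctan2(M[2]-81,h[0]-M[0])),np.hypot(M[2]-81,h[0]-M[0]))
print("stem",onz("top",T(518,240),115))
for p in((640,85),(630,188),(770,200)):print("box",onz("top",T(*p),37))
print("mouse",onz("top",(490,306),30),onz("top",(475,333),30))
print("disc",onz("top",T(157,270),35),onz("top",T(283,257),35))
```

```text
[653.4 -11.3 244.1] 0.4575790245920162
[640.9 167.  248. ] 2.8069157953195405
[642.8 163.2  80. ]
[653.3  -9.9  80. ]
[500.9 -18.5  80. ]
[491.6 153.7  80. ]
centre [572.1  72.1  80. ]
hinge [660.1  74.8] edge [647.1  77.8 246. ] theta 85.50241708178743 165.54061415071416
stem [582.3 -96.5 115. ]
box [ 699.7 -184.7   37. ]
box [ 634.2 -177.1   37. ]
box [ 628.6 -262.1   37. ]
mouse [ 466.1 -246.4   30. ] [ 417.8 -218.3   30. ]
disc [577.6 108.8  35. ] [587.2  33.   35. ]
```

```bash
python3 -m jog '[{"dz":0.04,"grip":1},{"dz":0.04,"grip":1},{"dz":0.04,"grip":1},{"dx":0.023,"dy":0.030,"wz":-0.02,"grip":1},{"dx":0.023,"dy":0.030,"wz":-0.02,"grip":1},{"dx":0.023,"dy":0.030,"wz":-0.02,"grip":1},{"dx":0.023,"dy":0.030,"wz":-0.02,"grip":1},{"dx":0.023,"dy":0.030,"wz":-0.02,"grip":1},{"dx":0.023,"dy":0.030,"wz":-0.02,"grip":1},{"dx":0.023,"dy":0.030,"wz":-0.02,"grip":1}]' 20
python3 -m jog '[{"dx":0.023,"dy":0.030,"wz":-0.02},{"dx":0.023,"dy":0.030,"wz":-0.02},{"dx":0.023,"dy":0.030,"wz":-0.02},{"dx":0.023,"dy":0.030,"wz":-0.02},{"dx":0.023,"dy":0.030,"wz":-0.02},{"dx":0.023,"dy":0.030,"wz":-0.02},{"dx":0.023,"dy":0.030,"wz":-0.02},{"dx":0.023,"dy":0.030,"wz":-0.02},{"dx":0.023,"dy":0.030,"wz":-0.02},{"dx":0.023,"dy":0.030,"wz":-0.02}]'
```

```text
invalid input
invalid input
```

```bash
python3 -m jog '[{"dx":0,"dy":0,"dz":0.04,"wx":0,"wy":0,"wz":0,"grip":1},{"dx":0,"dy":0,"dz":0.04,"wx":0,"wy":0,"wz":0,"grip":1},{"dx":0,"dy":0,"dz":0.04,"wx":0,"wy":0,"wz":0,"grip":1},{"dx":0.023,"dy":0.030,"dz":0,"wx":0,"wy":0,"wz":-0.02,"grip":1},{"dx":0.023,"dy":0.030,"dz":0,"wx":0,"wy":0,"wz":-0.02,"grip":1},{"dx":0.023,"dy":0.030,"dz":0,"wx":0,"wy":0,"wz":-0.02,"grip":1},{"dx":0.023,"dy":0.030,"dz":0,"wx":0,"wy":0,"wz":-0.02,"grip":1},{"dx":0.023,"dy":0.030,"dz":0,"wx":0,"wy":0,"wz":-0.02,"grip":1},{"dx":0.023,"dy":0.030,"dz":0,"wx":0,"wy":0,"wz":-0.02,"grip":1},{"dx":0.023,"dy":0.030,"dz":0,"wx":0,"wy":0,"wz":-0.02,"grip":1}]' 20
```

```text
time_s: 1.1
ee_pos: [401.2, -311.2, 333.6]
ee_rot: [-180.0, 0.0, 16.5]
force: [1.7, 0.7, 0.5]
gripper_width: 13.9
```

```bash
python3 -m jog '[{"dx":0.029,"dy":0.037,"dz":0,"wx":0,"wy":0,"wz":-0.0225,"grip":1},{"dx":0.029,"dy":0.037,"dz":0,"wx":0,"wy":0,"wz":-0.0225,"grip":1},{"dx":0.029,"dy":0.037,"dz":0,"wx":0,"wy":0,"wz":-0.0225,"grip":1},{"dx":0.029,"dy":0.037,"dz":0,"wx":0,"wy":0,"wz":-0.0225,"grip":1},{"dx":0.029,"dy":0.037,"dz":0,"wx":0,"wy":0,"wz":-0.0225,"grip":1},{"dx":0.029,"dy":0.037,"dz":0,"wx":0,"wy":0,"wz":-0.0225,"grip":1},{"dx":0.029,"dy":0.037,"dz":0,"wx":0,"wy":0,"wz":-0.0225,"grip":1},{"dx":0.029,"dy":0.037,"dz":0,"wx":0,"wy":0,"wz":-0.0225,"grip":1},{"dx":0.029,"dy":0.037,"dz":0,"wx":0,"wy":0,"wz":-0.0225,"grip":1},{"dx":0.029,"dy":0.037,"dz":0,"wx":0,"wy":0,"wz":-0.0225,"grip":1}]'
python3 -m jog '[{"dx":0.015,"dy":0.02,"dz":0,"wx":0,"wy":0,"wz":0,"grip":1},{"dx":0,"dy":0,"dz":0,"wx":0,"wy":0,"wz":0,"grip":1},{"dx":0,"dy":0,"dz":0,"wx":0,"wy":0,"wz":0,"grip":1}]'
```

```text
time_s: 2.1
ee_pos: [691.4, 59.0, 333.4]
ee_rot: [180.0, 0.1, 3.7]
force: [-0.5, 0.1, -0.5]
gripper_width: 0.7
time_s: 2.4
ee_pos: [705.4, 77.4, 332.8]
ee_rot: [180.0, 0.1, 3.8]
force: [1.2, -0.4, -0.3]
gripper_width: 0.3
```

```bash
python3 -m jog '[{"dx":0,"dy":0,"dz":-0.029,"wx":0,"wy":0,"wz":0,"grip":1},{"dx":0,"dy":0,"dz":-0.029,"wx":0,"wy":0,"wz":0,"grip":1},{"dx":0,"dy":0,"dz":-0.029,"wx":0,"wy":0,"wz":0,"grip":1},{"dx":0,"dy":0,"dz":-0.029,"wx":0,"wy":0,"wz":0,"grip":1},{"dx":-0.01,"dy":0,"dz":0,"wx":0,"wy":0,"wz":0,"grip":1},{"dx":-0.01,"dy":0,"dz":0,"wx":0,"wy":0,"wz":0,"grip":1},{"dx":-0.005,"dy":0,"dz":0,"wx":0,"wy":0,"wz":0,"grip":1},{"dx":-0.005,"dy":0,"dz":0,"wx":0,"wy":0,"wz":0,"grip":1},{"dx":-0.005,"dy":0,"dz":0,"wx":0,"wy":0,"wz":0,"grip":1}]'
python3 - <<'E'
from h import *
a=env.grab_frame("scene")[100:320,170:460];b=env.grab_frame("top")[100:310,240:500]
r=lambda x:cv2.resize(x,(400,330),interpolation=2)
cv2.imwrite("pics/c1.png",np.hstack([r(a),r(b)])[:,:,::-1])
E
```

```text
time_s: 3.3
ee_pos: [671.0, 77.2, 219.8]
ee_rot: [180.0, -0.2, 3.7]
force: [3.1, -0.8, 2.7]
gripper_width: 0.6
```

View pics/c1.png

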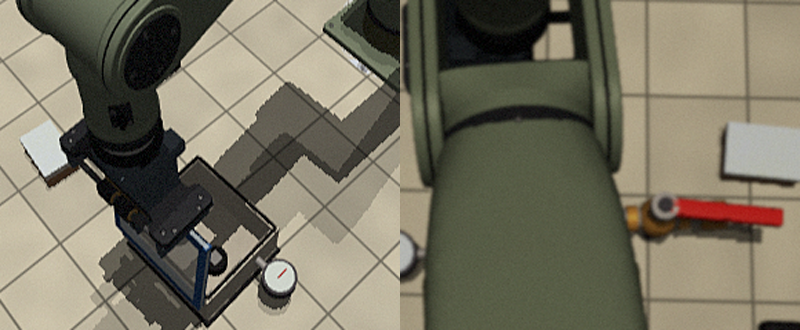

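```bash
python3 -m jog '[{"dx":-0.008,"dy":-0.0005,"dz":-0.002,"wx":0,"wy":0,"wz":0,"grip":1},{"dx":-0.008,"dy":-0.0005,"dz":-0.002,"wx":0,"wy":0,"wz":0,"grip":1},{"dx":-0.008,"dy":-0.0005,"dz":-0.002,"wx":0,"wy":0,"wz":0,"grip":1},{"dx":-0.008,"dy":-0.0005,"dz":-0.002,"wx":0,"wy":0,"wz":0,"grip":1},{"dx":-0.0073,"dy":-0.0005,"dz":-0.0027,"wx":0,"wy":0,"wz":0,"grip":1},{"dx":-0.0073,"dy":-0.0005,"dz":-0.0027,"wx":0,"wy":0,"wz":0,"grip":1},{"dx":-0.0073,"dy":-0.0005,"dz":-0.0027,"wx":0,"wy":0,"wz":0,"grip":1},{"dx":-0.0067,"dy":-0.0005,"dz":-0.004,"wx":0,"wy":0,"wz":0,"grip":1},{"dx":-0.0067,"dy":-0.0005,"dz":-0.004,"wx":0,"wy":0,"wz":0,"grip":1},{"dx":-0.0067,"dy":-0.0005,"dz":-0.004,"wx":0,"wy":0,"wz":0,"grip":1}]'
```

```text
time_s: 4.4
ee_pos: [596.0, 72.3, 189.2]
ee_rot: [-180.0, 0.0, 3.7]
force: [3.8, 1.5, 0.4]
gripper_width: 0.5
```

```bash
python3 -m jog '[{"dx":-0.006,"dy":-0.0004,"dz":-0.005,"wx":0,"wy":0,"wz":0,"grip":1},{"dx":-0.006,"dy":-0.0004,"dz":-0.005,"wx":0,"wy":0,"wz":0,"grip":1},{"dx":-0.006,"dy":-0.0004,"dz":-0.005,"wx":0,"wy":0,"wz":0,"grip":1},{"dx":-0.005,"dy":-0.0003,"dz":-0.006,"wx":0,"wy":0,"wz":0,"grip":1},{"dx":-0.005,"dy":-0.0003,"dz":-0.006,"wx":0,"wy":0,"wz":0,"grip":1},{"dx":-0.005,"dy":-0.0003,"dz":-0.006,"wx":0,"wy":0,"wz":0,"grip":1},{"dx":-0.004,"dy":-0.0002,"dz":-0.0068,"wx":0,"wy":0,"wz":0,"grip":1},{"dx":-0.004,"dy":-0.0002,"dz":-0.0068,"wx":0,"wy":0,"wz":0,"grip":1},{"dx":-0.004,"dy":-0.0002,"dz":-0.0068,"wx":0,"wy":0,"wz":0,"grip":1}]'
python3 -m jog '[{"dx":-0.0025,"dy":0,"dz":-0.007,"wx":0,"wy":0,"wz":0,"grip":1},{"dx":-0.0025,"dy":0,"dz":-0.007,"wx":0,"wy":0,"wz":0,"grip":1},{"dx":-0.0025,"dy":0,"dz":-0.007,"wx":0,"wy":0,"wz":0,"grip":1},{"dx":-0.001,"dy":0,"dz":-0.005,"wx":0,"wy":0,"wz":0,"grip":1},{"dx":-0.001,"dy":0,"dz":-0.005,"wx":0,"wy":0,"wz":0,"grip":1}]'
```

```text
time_s: 5.3
ee_pos: [551.2, 69.5, 135.9]
ee_rot: [180.0, 0.0, 3.7]
force: [1.9, 0.7, 0.5]
gripper_width: 0.4
time_s: 5.8
ee_pos: [541.5, 69.5, 104.9]
ee_rot: [180.0, 0.1, 3.7]
force: [0.1, -0.8, 1.9]
gripper_width: 0.8
```

Now about 13 mm remains, so I'll lower it slowly until contact.

```bash
python3 -m jog '[{"dx":0,"dy":0,"dz":-0.004,"wx":0,"wy":0,"wz":0,"grip":1},{"dx":0,"dy":0,"dz":-0.004,"wx":0,"wy":0,"wz":0,"grip":1},{"dx":0,"dy":0,"dz":-0.003,"wx":0,"wy":0,"wz":0,"grip":1},{"dx":0,"dy":0,"dz":-0.002,"wx":0,"wy":0,"wz":0,"grip":1},{"dx":0,"dy":0,"dz":-0.001,"wx":0,"wy":0,"wz":0,"grip":1}]'
python3 -m jog '[{"dx":0,"dy":0,"dz":0,"wx":0,"wy":0,"wz":0,"grip":1}]'
```

```text
time_s: 6.3
ee_pos: [541.9, 69.7, 91.3]
ee_rot: [-180.0, 0.0, 3.7]
force: [-2.0, 0.8, 6.6]
gripper_width: 0.5
time_s: 6.4
ee_pos: [542.4, 69.6, 91.4]
ee_rot: [180.0, -0.0, 3.7]
force: [0.2, 0.2, 0.7]
gripper_width: 0.4
```

```bash
for i in 1 2 3; do python3 -m jog '[{"dx":0,"dy":0,"dz":-0.0005,"wx":0,"wy":0,"wz":0,"grip":1},{"dx":0,"dy":0,"dz":0,"wx":0,"wy":0,"wz":0,"grip":1}]'|sed -n '2p;4p'; done
```

```text
ee_pos: [542.6, 69.6, 91.3]
force: [0.4, 0.1, 1.5]
ee_pos: [542.6, 69.6, 91.3]
force: [-1.3, -0.1, 5.1]
ee_pos: [542.6, 69.6, 91.3]
force: [-2.0, 0.1, 8.6]
```

```bash
python3 -m jog '[{"dx":0,"dy":0,"dz":0.02,"wx":0,"wy":0,"wz":0,"grip":1},{"dx":0,"dy":0,"dz":0.045,"wx":0,"wy":0,"wz":0,"grip":1},{"dx":0,"dy":0,"dz":0.045,"wx":0,"wy":0,"wz":0,"grip":1},{"dx":0.0105,"dy":-0.0395,"dz":0,"wx":0,"wy":0,"wz":-0.02,"grip":1},{"dx":0.0105,"dy":-0.0395,"dz":0,"wx":0,"wy":0,"wz":-0.02,"grip":1},{"dx":0.0105,"dy":-0.0395,"dz":0,"wx":0,"wy":0,"wz":-0.02,"grip":1},{"dx":0.0105,"dy":-0.0395,"dz":0,"wx":0,"wy":0,"wz":-0.02,"grip":1},{"dx":0.0105,"dy":-0.0395,"dz":0,"wx":0,"wy":0,"wz":-0.02,"grip":1},{"dx":0.0105,"dy":-0.0395,"dz":0,"wx":0,"wy":0,"wz":-0.02,"grip":1},{"dx":0.0105,"dy":-0.0395,"dz":0,"wx":0,"wy":0,"wz":-0.02,"grip":1}]'
python3 -m jog '[{"dx":0,"dy":0,"dz":0,"wx":0,"wy":0,"wz":0,"grip":1},{"dx":0,"dy":0,"dz":0,"wx":0,"wy":0,"wz":0,"grip":1}]'
python3 - <<'E'
from h import *
a=env.grab_frame("scene");b=env.grab_frame("top")
cv2.imwrite("pics/s2.png",a[:,:,::-1]);cv2.imwrite("pics/t2.png",b[:,:,::-1])
r=lambda x:cv2.resize(x,(400,330),interpolation=2)
cv2.imwrite("pics/c2.png",np.hstack([r(a[120:320,170:420]),r(b[130:330,200:450])])[:,:,::-1])
E
```

```text
time_s: 8.0
ee_pos: [615.8, -208.6, 199.7]
ee_rot: [-180.0, -0.0, -4.4]
force: [0.4, 0.4, -0.2]
gripper_width: 0.3
time_s: 8.2
ee_pos: [615.4, -207.6, 199.1]
ee_rot: [-180.0, 0.1, -4.4]
force: [0.8, 0.8, -0.6]
gripper_width: 0.4
```

View pics/c2.png

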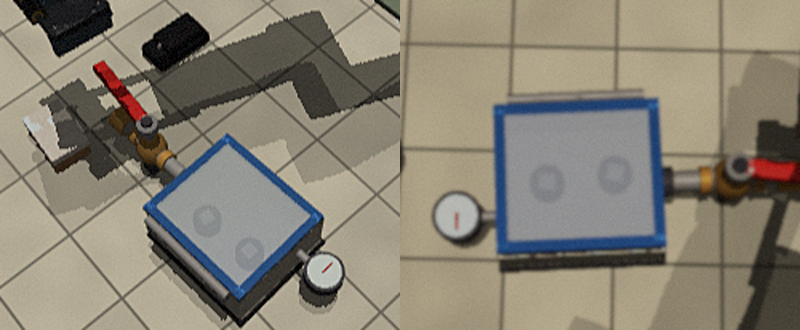

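The lid lies flat on the rim with both discs visible inside through it, at right-crop (547,183) and (615,174). The lever is still open. I'll lower the tool behind the lever next.

```bash
python3 -m jog '[{"dx":0,"dy":0,"dz":-0.03,"wx":0,"wy":0,"wz":0,"grip":1},{"dx":0,"dy":0,"dz":-0.03,"wx":0,"wy":0,"wz":0,"grip":1},{"dx":0,"dy":0,"dz":-0.03,"wx":0,"wy":0,"wz":0,"grip":1},{"dx":0,"dy":0,"dz":-0.028,"wx":0,"wy":0,"wz":0,"grip":1},{"dx":-0.005,"dy":0.001,"dz":0,"wx":0,"wy":0,"wz":0,"grip":1},{"dx":-0.005,"dy":0.001,"dz":0,"wx":0,"wy":0,"wz":0,"grip":1}]'
python3 -m jog '[{"dx":-0.004,"dy":0.0,"dz":0,"wx":0,"wy":0,"wz":0,"grip":1},{"dx":-0.004,"dy":0.0,"dz":0,"wx":0,"wy":0,"wz":0,"grip":1}]'
```

```text
time_s: 8.9
ee_pos: [605.3, -203.8, 82.5]
ee_rot: [-180.0, 0.0, -4.2]
force: [0.2, -0.5, 0.7]
gripper_width: 0.4
time_s: 9.1
ee_pos: [600.2, -204.7, 84.3]
ee_rot: [180.0, -0.5, -4.3]
force: [5.4, 1.4, -1.7]
gripper_width: 0.7
```

```bash
python3 -m jog '[{"dx":-0.0067,"dy":-0.0005,"dz":0,"wx":0,"wy":0,"wz":-0.062,"grip":1},{"dx":-0.0067,"dy":-0.0005,"dz":0,"wx":0,"wy":0,"wz":-0.062,"grip":1},{"dx":-0.0067,"dy":-0.0005,"dz":0,"wx":0,"wy":0,"wz":-0.062,"grip":1},{"dx":-0.007,"dy":0.0005,"dz":0,"wx":0,"wy":0,"wz":-0.0655,"grip":1},{"dx":-0.007,"dy":0.001,"dz":0,"wx":0,"wy":0,"wz":-0.0655,"grip":1},{"dx":-0.007,"dy":0.001,"dz":0,"wx":0,"wy":0,"wz":-0.0655,"grip":1},{"dx":-0.007,"dy":0.0017,"dz":0,"wx":0,"wy":0,"wz":-0.0655,"grip":1},{"dx":-0.0067,"dy":0.0024,"dz":0,"wx":0,"wy":0,"wz":-0.0655,"grip":1},{"dx":-0.0065,"dy":0.0028,"dz":0,"wx":0,"wy":0,"wz":-0.0655,"grip":1},{"dx":-0.0063,"dy":0.003,"dz":0,"wx":0,"wy":0,"wz":-0.0655,"grip":1}]'
```

```text
time_s: 10.1
ee_pos: [533.2, -195.4, 84.5]
ee_rot: [-179.8, -0.5, -41.4]
force: [5.4, -1.4, -0.8]
gripper_width: 0.4
```

```bash
python3 -m jog '[{"dx":-0.0065,"dy":0.004,"dz":0,"wx":0,"wy":0,"wz":-0.063,"grip":1},{"dx":-0.0061,"dy":0.0036,"dz":0,"wx":0,"wy":0,"wz":-0.0655,"grip":1},{"dx":-0.0057,"dy":0.0042,"dz":0,"wx":0,"wy":0,"wz":-0.0655,"grip":1},{"dx":-0.0053,"dy":0.0047,"dz":0,"wx":0,"wy":0,"wz":-0.0655,"grip":1},{"dx":-0.0049,"dy":0.0051,"dz":0,"wx":0,"wy":0,"wz":-0.0655,"grip":1},{"dx":-0.0043,"dy":0.0047,"dz":0,"wx":0,"wy":0,"wz":-0.058,"grip":1},{"dx":-0.004,"dy":0.0049,"dz":0,"wx":0,"wy":0,"wz":-0.058,"grip":1},{"dx":-0.0036,"dy":0.0051,"dz":0,"wx":0,"wy":0,"wz":-0.058,"grip":1}]'
```

```text
time_s: 10.9
ee_pos: [492.2, -159.5, 84.5]
ee_rot: [-179.7, -0.4, -69.9]
force: [2.9, -4.5, -0.1]
gripper_width: 0.4
```

```bash
python3 -m jog '[{"dx":-0.002,"dy":0.0033,"dz":0,"wx":0,"wy":0,"wz":-0.035,"grip":1},{"dx":-0.002,"dy":0.0033,"dz":0,"wx":0,"wy":0,"wz":-0.035,"grip":1},{"dx":-0.0018,"dy":0.0033,"dz":0,"wx":0,"wy":0,"wz":-0.035,"grip":1}]'; python3 -m jog '[{"dx":-0.0012,"dy":0.0034,"dz":0,"wx":0,"wy":0,"wz":-0.035,"grip":1}]';python3 -m jog '[{"dx":-0.0012,"dy":0.0034,"dz":0,"wx":0,"wy":0,"wz":-0.035,"grip":1}]'
```

```text
time_s: 11.2
ee_pos: [485.5, -151.7, 84.2]
ee_rot: [-179.4, -0.0, -75.6]
force: [3.7, -4.2, 0.2]
gripper_width: 0.5
time_s: 11.3
ee_pos: [480.1, -152.9, 83.0]
ee_rot: [-179.3, 0.9, -77.1]
force: [-0.1, -0.9, -1.0]
gripper_width: 0.5
time_s: 11.4
ee_pos: [474.9, -154.9, 81.5]
ee_rot: [-179.0, 1.6, -78.7]
force: [-1.0, -0.0, 0.6]
gripper_width: 0.4
```

```bash
python3 -c "
from workcell import env
s=env.state();print(s['qpos'].round(1),s['ee_pos'].round(1),s['ee_rot'].round(1),s['force'].round(1))"
```

```text
[-20.7  18.9 110.3   2.4  50.8 146.5] [ 474.9 -154.9   81.5] [-179.     1.6  -78.7] [-1.  -0.   0.6]
```

Joint 6 has reached its range limit, so I'll turn the yaw back about 12° and push straight in +y with that yaw held.

```bash
python3 -m jog '[{"dx":0,"dy":-0.003,"dz":0,"wx":0,"wy":0,"wz":0.07,"grip":1},{"dx":0,"dy":-0.001,"dz":0,"wx":0,"wy":0,"wz":0.07,"grip":1},{"dx":0,"dy":0,"dz":0,"wx":0,"wy":0,"wz":0.07,"grip":1},{"dx":0,"dy":0,"dz":0,"wx":0,"wy":0,"wz":0,"grip":1}]';python3 -c "
from workcell import env
s=env.state();print(s['qpos'].round(1))"
```

```text
time_s: 11.8
ee_pos: [474.8, -159.1, 80.9]
ee_rot: [-179.1, 1.6, -66.6]
force: [0.4, -0.4, 0.1]
gripper_width: 0.2
[-21.1  19.3 109.8   2.3  51.4 134.1]
```

```bash
python3 -m jog '[{"dx":0.003,"dy":0.003,"dz":0.001,"wx":0,"wy":0,"wz":0,"grip":1},{"dx":0.002,"dy":0.003,"dz":0.001,"wx":0,"wy":0,"wz":0,"grip":1},{"dx":0,"dy":0.003,"dz":0,"wx":0,"wy":0,"wz":0,"grip":1}]'
for i in 1 2 3 4; do python3 -m jog '[{"dx":-0.0005,"dy":0.003,"dz":0,"wx":0,"wy":0,"wz":0,"grip":1}]'|sed -n '2,4p'; done
```

```text
time_s: 12.1
ee_pos: [481.0, -151.2, 83.4]
ee_rot: [-179.1, 1.4, -66.5]
force: [-1.4, -5.8, 0.9]
gripper_width: 0.3
ee_pos: [480.1, -148.3, 83.4]
ee_rot: [-179.1, 1.4, -66.5]
force: [-3.1, -5.5, 1.0]
ee_pos: [479.3, -145.2, 83.3]
ee_rot: [-179.1, 1.4, -66.5]
force: [-3.2, -6.2, 0.3]
ee_pos: [478.6, -142.2, 83.3]
ee_rot: [-179.1, 1.4, -66.5]
force: [-3.5, -5.9, 1.3]
ee_pos: [478.0, -139.1, 83.3]
ee_rot: [-179.1, 1.4, -66.5]
force: [-3.4, -5.3, 1.3]
```

```bash
for i in 1 2 3 4; do python3 -m jog '[{"dx":-0.0002,"dy":0.0015,"dz":0,"wx":0,"wy":0,"wz":0,"grip":1}]'|sed -n '2p;4p'; done
```

```text
ee_pos: [477.7, -137.5, 83.3]
force: [-2.8, -5.2, 0.5]
ee_pos: [477.4, -136.0, 83.2]
force: [-3.1, -5.3, 1.6]
ee_pos: [477.2, -134.5, 83.2]
force: [-2.7, -5.4, 1.3]
ee_pos: [476.9, -133.0, 83.2]
force: [-3.4, -5.6, 0.8]
```

```bash
for i in 1 2 3 4; do python3 -m jog '[{"dx":-0.0001,"dy":0.0015,"dz":0,"wx":0,"wy":0,"wz":0,"grip":1}]'|sed -n '2p;4p'; done
```

```text
ee_pos: [476.8, -131.5, 83.2]
force: [-3.1, -5.4, 0.8]
ee_pos: [476.6, -130.0, 83.2]
force: [-2.6, -6.2, 2.0]
ee_pos: [476.5, -128.5, 83.2]
force: [-4.1, -5.2, 1.1]
ee_pos: [476.3, -126.9, 83.1]
force: [-3.9, -5.2, 0.7]
```

```bash
for i in 1 2 3 4 5; do python3 -m jog '[{"dx":0.0001,"dy":0.0012,"dz":0,"wx":0,"wy":0,"wz":0,"grip":1}]'|sed -n '2p;4p'; done
```

```text
ee_pos: [476.4, -125.7, 83.1]
force: [-4.1, -4.7, 1.0]
ee_pos: [476.4, -124.5, 83.1]
force: [-3.7, -5.2, 1.0]
ee_pos: [476.5, -123.3, 83.1]
force: [-4.2, -4.9, 1.7]
ee_pos: [476.4, -123.0, 83.1]
force: [-5.3, -11.8, 1.0]
ee_pos: [476.5, -122.8, 83.1]
force: [-7.7, -15.1, 1.6]
```

```bash
for i in 1 2 3; do python3 -m jog '[{"dx":0,"dy":0.0002,"dz":0,"wx":0,"wy":0,"wz":0,"grip":1},{"dx":0,"dy":0,"dz":0,"wx":0,"wy":0,"wz":0,"grip":1},{"dx":0,"dy":0,"dz":0,"wx":0,"wy":0,"wz":0,"grip":1},{"dx":0,"dy":0,"dz":0,"wx":0,"wy":0,"wz":0,"grip":1}]'|sed -n '2p;4p'; done
```

```text
ee_pos: [476.5, -122.9, 83.2]
force: [-6.3, -12.8, 2.2]
ee_pos: [476.5, -122.8, 83.2]
force: [-5.4, -13.6, 1.1]
ee_pos: [476.5, -122.8, 83.2]
force: [-4.8, -14.3, 1.1]
```

Adding a little more so the hold is clearly over 15 N.

```bash
for i in 1 2 3; do python3 -m jog '[{"dx":0,"dy":0.0004,"dz":0,"wx":0,"wy":0,"wz":0,"grip":1},{"dx":0,"dy":0,"dz":0,"wx":0,"wy":0,"wz":0,"grip":1},{"dx":0,"dy":0,"dz":0,"wx":0,"wy":0,"wz":0,"grip":1},{"dx":0,"dy":0,"dz":0,"wx":0,"wy":0,"wz":0,"grip":1},{"dx":0,"dy":0,"dz":0,"wx":0,"wy":0,"wz":0,"grip":1}]'|sed -n '2p;4p'; done
```

```text
ee_pos: [476.5, -122.8, 83.2]
force: [-5.6, -15.4, 1.1]
ee_pos: [476.5, -122.7, 83.2]
force: [-5.9, -16.7, 1.3]
ee_pos: [476.5, -122.7, 83.2]
force: [-6.9, -18.0, 1.7]
```

```bash
python3 -m jog '[{"dx":0,"dy":-0.004,"dz":0,"wx":0,"wy":0,"wz":0,"grip":1},{"dx":0,"dy":-0.012,"dz":0,"wx":0,"wy":0,"wz":0.05,"grip":1},{"dx":0,"dy":-0.015,"dz":0,"wx":0,"wy":0,"wz":0.05,"grip":1},{"dx":0,"dy":0,"dz":0.04,"wx":0,"wy":0,"wz":0,"grip":1},{"dx":0,"dy":0,"dz":0.04,"wx":0,"wy":0,"wz":0,"grip":1},{"dx":0,"dy":0,"dz":0.04,"wx":0,"wy":0,"wz":0,"grip":1},{"dx":-0.02,"dy":-0.04,"dz":0.02,"wx":0,"wy":0,"wz":0.05,"grip":1},{"dx":-0.02,"dy":-0.04,"dz":0,"wx":0,"wy":0,"wz":0.05,"grip":1},{"dx":-0.02,"dy":-0.04,"dz":0,"wx":0,"wy":0,"wz":0.05,"grip":1},{"dx":-0.02,"dy":-0.04,"dz":0,"wx":0,"wy":0,"wz":0.05,"grip":1}]'
python3 -m jog '[{"dx":-0.02,"dy":-0.04,"dz":0,"wx":0,"wy":0,"wz":0.05,"grip":1},{"dx":-0.02,"dy":-0.04,"dz":0,"wx":0,"wy":0,"wz":0.05,"grip":1},{"dx":0,"dy":0,"dz":0,"wx":0,"wy":0,"wz":0,"grip":1},{"dx":0,"dy":0,"dz":0,"wx":0,"wy":0,"wz":0,"grip":1}]'
python3 - <<'E'
from h import *
a=env.grab_frame("scene");b=env.grab_frame("top")
c=big(red(b));print([onz("top",p,112)[:2].round(1) for p in cv2.boxPoints(cv2.minAreaRect(c))])
r=lambda x:cv2.resize(x,(400,330),interpolation=2)
cv2.imwrite("pics/c3.png",np.hstack([r(a[110:380,150:450]),r(b[110:380,140:540])])[:,:,::-1])
E
```

```text
time_s: 17.5
ee_pos: [397.6, -310.2, 223.7]
ee_rot: [-178.9, 1.5, -49.2]
force: [0.8, -0.9, 0.1]
gripper_width: 0.6
time_s: 17.9
ee_pos: [358.0, -389.5, 223.0]
ee_rot: [-178.9, 1.6, -43.8]
force: [0.2, 0.2, -0.4]
gripper_width: 0.6
[array([453.2, -82.8]), array([567.5, -85.8]), array([ 567.6, -104.5]), array([ 453.2, -101.1])]
```

View pics/c3.png

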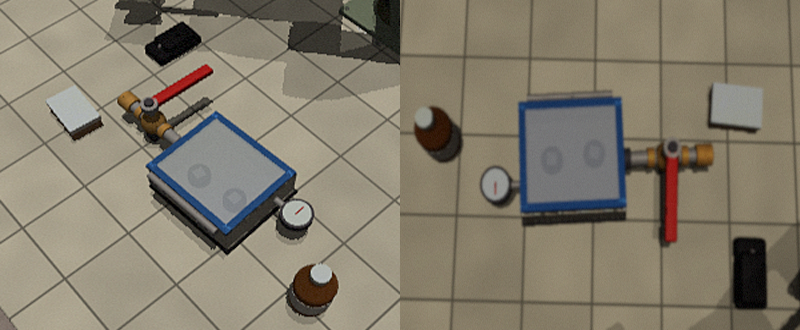

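The lid is flat and shut with both discs inside. The lever points along -x at its closed stop, at right-crop (671,155–240). The bottle, mouse and box look unmoved, and the arm is clear.

```bash
python3 -c "
from workcell import env
print(env.job_done())"
```

```text
the job is handed in; nothing more can be done
None
```

The chamber lid is shut and the vent valve is closed. I handed the job in at about 18 s of robot time; no verdict is reported.

- **Lid:** I lowered it from about 83° with the shut fingertips at roughly 0.6 rad/s. It came to rest with its top at 91 mm, and I pressed it there with about 9 N. The valve was still open at that point.
- **Lever:** I pushed it clockwise, with about 5–7 N to turn it, until it hit the hard stop. I then leaned on it for about 3 s, with the push rising from about 13 N to 18 N and the readings peaking at about 19 N.
- **Last checks:** The final pictures show:
    - the lid flat with both specimens inside;
    - the lever at about −181.5°, within the expected range for the closed stop;
    - the bottle, mouse and box apparently unmoved, judged by eye only;
    - the arm clear of everything.
- **Problem on the way:** Joint 6 reached the edge of its range (146.5°) during the lever swing, and the tool slipped a few millimetres off the lever. I turned the wrist back about 12° and finished with a straight push.

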